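# Press the snap-in desiccant capsules home under the cassette window

## Robot

A 6-joint arm with a two-finger parallel gripper is mounted at the origin on a cart in front of the work surface, level with it; the furniture and walls round the work are solid. World frame = base frame: x ahead of the robot, y to its left, z up, the work surface at z = 0. Lengths are in mm, angles in rad, forces in N, time in s.
With the tool pointing down it reaches from about 150 to 775 mm from the base axis. Payload 6.1 kg.
Tool frame: the origin (TCP) lies on the front face of the gripper's body, between the roots of the fingers; the fingertips stand 73 mm ahead of it and the grasp point (between the pads) lies 54 mm ahead of it; z points along the fingers, y is the direction in which the jaws open and shut (so a half turn about z gives the same grasp; the last joint's range is limited). The gripper opens to 85 mm and grips with 20 to 120 N. Pads are 22 mm wide; open, the fingers measure 114 mm over their backs; the gripper's body (76 mm by 85 mm) begins 54 mm behind the grasp point. The pads swing forward as they close: fully open they stand 13 mm farther back than shut.
Start: joints at [1.265, 0.126, -0.04, 1.405, 0, 1.571], TCP at [158.048, 500.629, 303.895] pointing down, gripper open.
Joint ranges: [-2.72, 2.72], [-0.95, 1.95], [-1.27, 1.35], [-1.78, 2.02], [-1.46, 1.47], [-3.14, 3.14]. Speed limits (rad/s): [2.39, 2.39, 3.01, 3.14, 3.14, 3.14].

## Interface

Orientations are given as a unit quaternion [x, y, z, w].
In Python, from bench import r, imaging gives the robot as it stands.
- The arm moves only by the tool carry_out, never from a script. Its argument "rows" is a list of rows, each a list of 3 entries, a list of its own where there are three numbers: the shift along the tool's x, y, z in mm, then the turn, a rotation vector about the tool's x, y, z in degrees, then the opening, from -1 (shut) to 1 (fully open). A call has 1 to 20 rows; each row shifts and turns the commanded pose from where the row before left it, along the tool's axes as they then stand; what a row does not reach is not made up. A row lasts 1/8 s, in which the tool goes at most 62.5 mm and 10.7 degrees, less where a joint would pass 70% of its speed; a pose out of reach is approached as far as the arm can. A call is refused whole if a number of a shift passes 62.5 or a number of a turn 10.7, either way. A call with a gripper value outside its range is refused whole. The fingers move at their own pace and stop on an object; "newtons" is the grip in N (left out, the last holds). Time passes only in rows, so rows that do not move let the fingers close. It gives the time, the measured TCP pose, the force and the opening at its end, in the units of the state.
- r.state(): the state, without advancing time (a new reading comes with each control period).
- imaging.read_camera(name): name is "scene" or "side" or "wrist"; returns a dict with "img" (420x560x3 uint8, red, green, blue), "vertical_fov" (degrees; the focal length in pixels is half the picture's height over the tangent of half this angle, whatever the lens; pixels are square), "cx", "cy" (the principal point, pixels), "eye" and "rotation" of the camera in the world. Camera axes: x right, y down, z forward; pixel columns grow to the right and rows downward; lengths in mm; the calibration is good to about 2 mm. A picture is of the moment at which its call begins. There is no depth.
- r.hand_in(): hands the job in, once; it reports no verdict.
The state is a dict: "time_s": time; "joints": joint angles; "joint_velocities": joint speeds; "effort": joint torques, N m; "tool_pos": TCP position; "tcp_rot": TCP orientation; "ft_force": force on the tool from outside, world axes, zero at the start; "wrist_torque": the same for the moment, N m; "finger_gap": opening from 0.0 (shut) to 1.0 (fully open).
Only numpy, scipy, OpenCV 4.12 (cv2) and the standard library are available. Lean on these libraries where they do the work, as an engineer would, in place of code of your own. Each camera call takes 0.05 s, during which the arm holds its last target. There are 200 camera calls.

## Task

Turn the cassette's swing tab aside, lift out the clear window pane it holds and lay it flat on the blue mat, then push every capsule that stands proud in the cassette fully home with the wooden-handled pusher, pressing straight down until it is in to its stop (do not touch capsules with the fingers). Afterwards stand the pusher upright on the round cork mat again, lay the pane back flat in its frame and turn the tab back over it, leaving the vial, the tin and the crucible alone.

Things in the scene. Friction and masses are not known exactly. Their poses are not given: they have to be found in the camera images.
- cassette: grey box with aluminium rim, fixed, 186 (x) x 151 (y) x 56 mm high; origin at the centre of its underside, z up. The pane lies in a pocket 136 x 121 mm on a ledge 50 mm up, top flush with the rim. Beneath is an opening 116 x 101 mm down to a deck 30 mm up, with four sockets at x = +-30, y = +-26 mm; two to four hold a capsule, the rest stay empty
- tab (a joint): angle of the steel swing tab (40 x 14 x 5 mm, underside 58 mm up) about its vertical pivot: 0 = closed, pointing along the box's -x over the pane's edge; grows as it turns counterclockwise seen from above; 1.57 = aside, along the rim, pointing to the box's -y, clear of the pane; stop at 1.75. Stays where it is left (about 2 N at its knob turns it)
- tab_knob (a point): centre of the upright red knob on the tab, 13 mm across and 24 mm high (63 to 87 mm above the worktop), 30 mm from the pivot axis
- tab_pivot (a point): point on the tab's pivot axis at the knob's mid height; the axis stands at x = 83, y = 0 mm in the box's frame
- pane: clear pane with orange edges, 130 (its x) x 115 (its y) x 5 mm, about 0.12 kg; origin at the centre of its underside; in place when its origin is 50 mm above that of the box, centred, its x along the box's x (either way round); 3 mm of clearance all round
- pane_handle (a point): centre of the pane's orange bar handle, 50 mm long (pane's x), 12 mm wide (pane's y), standing 30 mm above the pane's top face; this point is 20 mm above the pane's underside, 15 mm above its top face and 15 mm below the handle's top
- pane_mat_top (a point): centre of the top of the blue mat, 170 x 150 mm and 3 mm thick, fixed; place for the pane during the work
- pusher: pusher tool standing upright: heavy steel foot 40 mm across and 12 mm high, straight wooden handle 22 mm across from 12 to 90 mm above the underside; 0.15 kg; origin at the centre of its underside, z up along the handle
- pusher_mid (a point): point on the pusher's axis half-way up, 45 mm above its underside
- pusher_mat_top (a point): centre of the top of the round cork mat, 130 mm across and 2 mm thick, fixed; place of the pusher
- capsule0_top (a point): centre of the top face of a white and blue desiccant capsule, 28 mm across, 21 high, loose, in a socket of the cassette; absent in some starts. Standing proud, this point is 41 mm above the worktop; home, 33 mm. Snap lugs in the socket hold it back: about 7 N moves it down, it stays as far in as it was pressed, and comes to a hard stop when home
- capsule1_top (a point): centre of the top face of a white and blue desiccant capsule, 28 mm across, 21 high, loose, in a socket of the cassette; absent in some starts. Standing proud, this point is 41 mm above the worktop; home, 33 mm. Snap lugs in the socket hold it back: about 7 N moves it down, it stays as far in as it was pressed, and comes to a hard stop when home
- capsule2_top (a point): centre of the top face of a white and blue desiccant capsule, 28 mm across, 21 high, loose, in a socket of the cassette; absent in some starts. Standing proud, this point is 41 mm above the worktop; home, 33 mm. Snap lugs in the socket hold it back: about 7 N moves it down, it stays as far in as it was pressed, and comes to a hard stop when home
- capsule3_top (a point): centre of the top face of a white and blue desiccant capsule, 28 mm across, 21 high, loose, in a socket of the cassette; absent in some starts. Standing proud, this point is 41 mm above the worktop; home, 33 mm. Snap lugs in the socket hold it back: about 7 N moves it down, it stays as far in as it was pressed, and comes to a hard stop when home
- vial_1: glass vial with a blue cap, 26 mm across, 59 mm high; loose bystander; origin at the centre of its underside
- sample_tin_1: round white sample tin, 58 mm across, 34 mm high; loose bystander; origin at the centre of its underside
- crucible_0: white lidded crucible, 45 mm across, 47 mm high; loose bystander; origin at the centre of its underside
Not all that is in view belongs to the job. What is meant by the pusher is not purple or yellow, and is the larger of those in its own colour.

How it is judged (in metres and radians):
On the way, in this order (a step that is already met when the one before it is completed fails the run):
1. the tab is turned aside while the pane still lies in its frame (value of joint tab above 1.2 rad and horizontal distance between pane and cassette below 0.007 m and z of pane in the frame of cassette below 0.053 m), for 0.1 s.
2. the pane lies flat on the blue mat (horizontal distance between pane and pane_mat_top below 0.06 m and height (world z) of pane below 0.01 m and angle between pane's own z axis and vertical below 0.06 rad), for 0.2 s.
3. all capsules are pressed home (z of each of capsule0_top, capsule1_top, capsule2_top, capsule3_top in the frame of cassette below 0.0348 m), for 0.2 s.
4. the pane lies flat in its frame again (horizontal distance between pane and cassette below 0.007 m and z of pane in the frame of cassette between 0.047 and 0.053 m and angle between the x axis of pane and the x axis of cassette, either way round below 0.12 rad and angle between pane's own z axis and vertical below 0.05 rad), for 0.2 s.
At the end, for the whole second after the job is handed in: all capsules home (tops within 2 mm of 33 mm up), the pane flat in its frame (within 7 mm, on its ledge), the tab turned back over it (under 0.25 rad), the pusher standing upright within 50 mm of the centre of the cork mat, all at rest (all of step 3 and all of step 4 and value of joint tab below 0.25 rad and horizontal distance between pusher and pusher_mat_top below 0.05 m and angle between pusher's own z axis and vertical below 0.1 rad and height (world z) of pusher below 0.012 m and linear speed of each of pane, pusher below 0.02 m/s); the robot touches nothing.
It fails at once if the fingers touch a capsule (contact force between the fingers and capsule0 above 1 N or contact force between the fingers and capsule1 above 1 N or contact force between the fingers and capsule2 above 1 N or contact force between the fingers and capsule3 above 1 N).
It fails at once if a bystander (vial, tin or crucible) is disturbed (distance of any of vial_1, sample_tin_1, crucible_0 from where it was at the start of the episode above 0.03 m).
Of capsule0, capsule1, capsule2, capsule3 only 2 to 4 are there at a start; the rules pass over those that are not, and their reading is None.
At some moment in a run one of pusher may be knocked a few centimetres aside while the robot is not near it.
It also fails if it takes over 208 s, if anything falls off the work surface, if the arm or the gripper's body presses on something with over 40 N, if the wrist force passes 120 N, or if a joint passes its speed limit or range.

## Working session

There is one attempt and no reset: what is moved stays moved. The work goes in short steps, Python scripts to look and compute and a tool call to move; the robot and the scene stay as the last step left them, time stands still between calls to the robot, and variables do not carry over. Pictures are saved under pics/ and viewed, about 12 in all and at most 16, crops included, and the job is handed in when it is done.

Besides the shell and the picture viewer there is one more tool, called after ">>>" as name(argument=value, ...) on one line, values as JSON. carry_out: Moves the arm, as the interface text tells. Its arguments: {"type":"object","properties":{"rows":{"type":"array"},"newtons":{"type":"number"}},"required":["rows"]}

```bash
ls; mkdir -p pics; cat > h.py <<'E'
import numpy as np, cv2, json
from bench import r, imaging
def shot(n,f):
    d=imaging.read_camera(n); cv2.imwrite('pics/'+f+'.png',cv2.cvtColor(d['img'],cv2.COLOR_RGB2BGR)); np.save('pics/'+f+'.npy',d,allow_pickle=True); return d
def load(f): return np.load('pics/'+f+'.npy',allow_pickle=True).item()
def foc(d): return d['img'].shape[0]/2/np.tan(np.radians(d['vertical_fov'])/2)
def ray(d,u,v):
    f=foc(d); w=np.array(d['rotation'])@np.array([(u-d['cx'])/f,(v-d['cy'])/f,1]); return np.array(d['eye']),w/np.linalg.norm(w)
def plane(d,u,v,z):
    e,w=ray(d,u,v); return e+w*(z-e[2])/w[2]
def proj(d,p):
    c=np.array(d['rotation']).T@(np.array(p)-np.array(d['eye'])); f=foc(d); return np.array([d['cx']+f*c[0]/c[2],d['cy']+f*c[1]/c[2]])
def two(d1,p1,d2,p2):
    e1,w1=ray(d1,*p1); e2,w2=ray(d2,*p2); s=np.linalg.lstsq(np.array([w1,-w2]).T,e2-e1,rcond=None)[0]
    a=e1+s[0]*w1; b=e2+s[1]*w2; return (a+b)/2,np.linalg.norm(a-b)
E
python3 - <<'E'
from h import *
a=shot('scene','s0');b=shot('side','d0');c=shot('wrist','w0')
for d in(a,b,c): print({k:(np.round(v,3).tolist()) for k,v in d.items() if k!='img'})
print(r.state())
cv2.imwrite('pics/m0.png',np.vstack([cv2.imread('pics/s0.png')[:, :],]))
E
```

```text
pics
{'vertical_fov': 54.718, 'cx': 273.208, 'cy': 217.714, 'eye': [24.808, -783.118, 560.101], 'rotation': [0.818, -0.25, 0.148, -0.496]}
{'vertical_fov': 56.855, 'cx': 290.444, 'cy': 211.096, 'eye': [336.677, 899.072, 424.442], 'rotation': [-0.084, 0.824, -0.555, 0.071]}
{'vertical_fov': 63.185, 'cx': 278.226, 'cy': 208.394, 'eye': [86.207, 522.787, 373.596], 'rotation': [0.798, 0.585, 0.087, 0.12]}
{'time_s': 0.15, 'joints': array([ 1.26499429e+00,  1.26279783e-01, -4.03280930e-02,  1.40543307e+00,
        1.89968772e-05,  1.57079952e+00]), 'joint_velocities': array([ 0.00068008, -0.00035974,  0.00206546,  0.00036251,  0.00080099,
        0.00040431]), 'effort': array([-1.52727356e-03, -4.36278141e+01,  3.53147757e+01,  1.37218749e-02,
        1.43600118e-05,  2.26724186e-07]), 'tool_pos': array([157.98579364, 500.43631017, 303.30914117]), 'tcp_rot': array([ 1.52307495e-01,  9.88332960e-01, -6.13601258e-04, -1.04167847e-04]), 'ft_force': array([ 0.20741128, -0.30120345,  0.47997471]), 'wrist_torque': array([-0.00345648, -0.04046084,  0.0015387 ]), 'finger_gap': 1.0004555546585525}
```

View pics/s0.png

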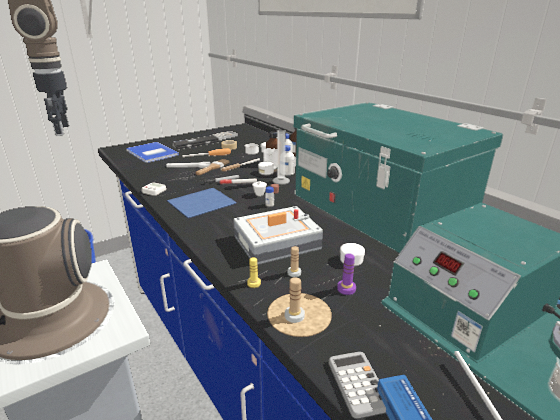

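View pics/d0.png

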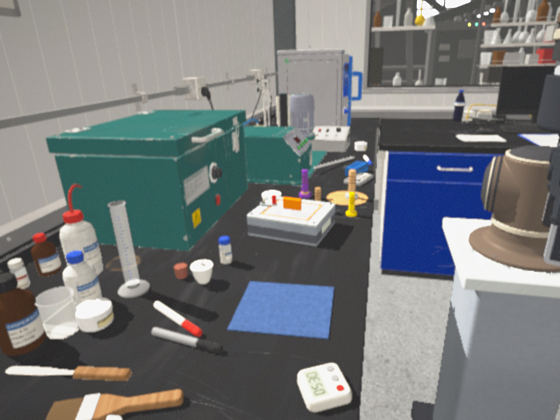

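The scene view shows a wooden pusher on the cork mat at (294,300), a second wooden one at (294,262), a yellow one at (254,272) and a purple one at (347,275). The cassette is at (277,230), with its red knob at (296,214) and orange handle at (277,219). The blue mat is at (202,202), the vial at (269,197), the crucible at (259,188) and the tin at (352,254). In the side view the blue mat is at (284,308) and the handle at (292,203).

Of the two wooden pushers I choose the one at (294,300), but I'll check its size first.

```bash
sed -i "s/^def foc/from scipy.spatial.transform import Rotation as Ro\ndef foc/; s/np.load('pics\/'+f+'.npy',allow_pickle=True).item()/fix(np.load('pics\/'+f+'.npy',allow_pickle=True).item())/; s/; return d$/; return fix(d)/" h.py
cat >> h.py <<'E'
def fix(d): d['rotation']=Ro.from_quat(d['rotation']).as_matrix() if np.ndim(d['rotation'])==1 else d['rotation']; return d
def blobs(d,lo,hi,amin=15,roi=None):
    h=cv2.cvtColor(d['img'],cv2.COLOR_RGB2HSV); m=cv2.inRange(h,np.array(lo),np.array(hi))
    if roi: k=np.zeros_like(m); x0,y0,x1,y1=roi; k[y0:y1,x0:x1]=255; m&=k
    n,l,s,c=cv2.connectedComponentsWithStats(m); return [(c[i],s[i],l==i) for i in range(1,n) if s[i][4]>=amin]
E
python3 - <<'E'
from h import *
a=load('s0');b=load('d0')
for n,d,roi in(('scene',a,(120,150,380,360)),('side',b,(200,150,400,350))):
    for nm,lo,hi,am in(('orange',(5,150,120),(16,255,255),10),('red',(0,170,100),(4,255,255),5),('blue',(100,100,60),(118,255,255),600),('wood',(8,60,80),(20,170,255),40)):
        for c,s,m in blobs(d,lo,hi,am,roi): print(n,nm,c.round(1),s)
    for c,s,m in blobs(d,(100,100,60),(118,255,255),600,roi):
        p=np.argwhere(m)[:,::-1].astype(np.float32)
        q=np.array([plane(d,*x,3)[:2] for x in p],np.float32); print('bluemat',cv2.minAreaRect(q))
i=cv2.resize(cv2.imread('pics/s0.png')[180:340,220:380],None,fx=3.7,fy=3.7,interpolation=cv2.INTER_CUBIC)
cv2.imwrite('pics/c0.png',i)
for p in((294,322),(293,275),(254,285),(347,291)): print(p,plane(a,*p,2).round())
E
```

```text
scene orange [215.1 153.5] [210 152  11   3  16]
scene orange [276.  219.6] [268 214  18  12 157]
scene red [295.4 214.2] [294 211   4   8  25]
scene blue [187.2 297. ] [ 120  180  159  180 9228]
scene wood [219.  152.4] [208 150  23   7 127]
scene wood [223.7 161. ] [218 159  11   6  40]
scene wood [207.3 168.9] [196 163  24  12 121]
scene wood [230.8 166.8] [222 163  18   8  68]
scene wood [276.  222.3] [247 211  62  28 371]
scene wood [294.3 258.2] [290 246   9  26 191]
scene wood [299.2 312. ] [ 267  277   65   60 2202]
bluemat ((252.7226104736328, 152.84722900390625), (1010.3631591796875, 136.3603515625), 89.92800903320312)
side orange [292.2 203.6] [283 197  18  13 155]
side red [217.5 199.7] [217 197   2   6  11]
side red [273.7 199.3] [273 196   3   7  16]
side red [200.4 332. ] [200 330   2   5   8]
side blue [391.9 215.7] [ 381  151   19  120 1778]
side blue [284.6 309.6] [ 228  281  106   58 4811]
side wood [350.7 189.3] [326 169  43  37 349]
side wood [317.2 192.9] [314 186   8  15 108]
side wood [291.1 204.6] [282 195  20  16  45]
bluemat ((282.2536926269531, -379.29364013671875), (1091.07421875, 44.54326629638672), 88.01904296875)
bluemat ((485.05096435546875, 330.62689208984375), (170.11068725585938, 152.18539428710938), 3.2584333419799805)
(294, 322) [ 401. -291.    2.]
(293, 275) [ 493. -162.    2.]
(254, 285) [ 398. -143.    2.]
(347, 291) [ 556. -277.    2.]
```

View pics/c0.png

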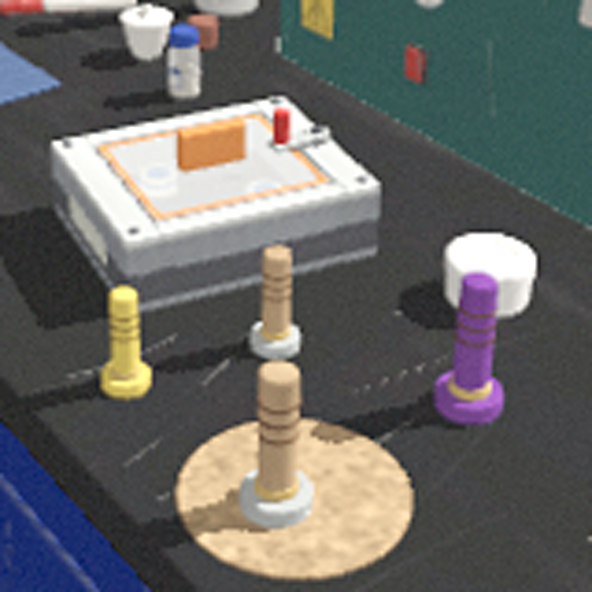

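The crop confirms it: the wooden pusher on the cork mat (foot about 70 px across at 3.7x) is larger than the other one (48 px). The tab points from its pivot at the right rim over the pane.

```bash
python3 - <<'E'
from h import *
a=load('s0');b=load('d0')
print('handle',two(a,(276,219.6),b,(292.2,203.6)),plane(a,276,219.6,70).round(),plane(b,292.2,203.6,70).round())
print('knob',two(a,(295.4,214.2),b,(273.7,199.3)),plane(a,295.4,214.2,75).round(),plane(b,273.7,199.3,75).round())
for x,y in((55,143),(280,97),(380,183),(130,236)): print('rim',plane(a,220+x/3.7,180+y/3.7,56).round())
for x,y in((315,131),): print('pivot',plane(a,220+x/3.7,180+y/3.7,64).round())
# cork
c=[s for s in blobs(a,(8,60,80),(20,170,255),1500,(240,270,360,350))][0]
p=np.array([plane(a,x,y,2)[:2] for y,x in np.argwhere(c[2])],np.float32)
ce,R=cv2.minEnclosingCircle(cv2.convexHull(p)); print('cork',ce,R)
for x,y in((242,494),(314,494),(278,521),(278,372)): print('push',plane(a,220+x/3.7,180+y/3.7,92 if y<400 else 10).round())
for z in (2,92):print(z)
for u,v in((269.5,202),(259,191),(352,262)): print('byst',plane(a,u,v,5).round())
# handle direction: blob corners
m=[s for s in blobs(a,(5,150,120),(16,255,255),60,(250,200,300,240))][0][2]
p=np.array([plane(a,x,y,84)[:2] for y,x in np.argwhere(m)]);print(p.min(0),p.max(0))
E
```

```text
handle (array([544.54135993, -15.18900692,  68.44048843]), np.float64(0.43534177009727537)) [543. -17.  70.] [543. -11.  70.]
knob (array([597.40302663, -27.26234465,  73.40841829]), np.float64(1.6222307580218096)) [597. -29.  75.] [595. -21.  75.]
rim [470.  71.  56.]
rim [649.  40.  56.]
rim [ 626. -106.   56.]
rim [448. -69.  56.]
pivot [627. -32.  64.]
cork (441.73992919921875, -251.349853515625) 95.21477508544922
push [ 396. -268.   10.]
push [ 428. -290.   10.]
push [ 399. -297.   10.]
push [ 410. -279.   92.]
2
92
byst [662. 195.   5.]
byst [680. 287.   5.]
byst [ 641. -203.    5.]
[498.45252646 -62.37044999] [562.64658863 -11.58313954]
```

```bash
cat >> h.py <<'E'
def to(x,y,z,deg,show=True):
    s=r.state(); R=Ro.from_quat(s['tcp_rot']).as_matrix(); sh=R.T@(np.array([x,y,z])-s['tool_pos'])
    cur=np.degrees(np.arctan2(R[1,1],R[0,1])); t=-((deg-cur+180)%360-180)
    print('shift',sh.round(1),'rows',round(np.abs(sh).max()/60,1),'turn z',round(t,1),'cur',s['tool_pos'].round(1),round(cur,1),'tilt',np.degrees(np.arccos(-R[2,2])).round(2),'F',s['ft_force'].round(1),'gap',round(s['finger_gap'],3),'t',s['time_s'])
E
python3 - <<'E'
from h import *
a=load('s0'); print('cork',plane(a,299.5,314.3,2).round())
w=load('w0'); print(w['rotation'][:,2])
to(540,-15,300,79)
E
```

```text
cork [ 423. -279.    2.]
[ 0.27980381 -0.0896487  -0.95586241]
shift [-519.5 -376.5    3.8] rows 8.7 turn z -6.5 cur [158.  500.4 303.3] 72.5 tilt 0.07 F [ 0.2 -0.3  0.5] gap 1.0 t 0.15
```

>>> carry_out(rows=[[[-37,-27,0],[0,0,0],1],[[-37,-27,0],[0,0,0],1],[[-37,-27,0],[0,0,0],1],[[-37,-27,0],[0,0,0],1],[[-37,-27,0],[0,0,0],1],[[-37,-27,0],[0,0,0],1],[[-37,-27,0],[0,0,0],1],[[-37,-27,0],[0,0,0],1],[[-37,-27,0],[0,0,0],1],[[-37,-27,0],[0,0,0],1],[[-37,-27,0],[0,0,0],1],[[-37,-27,0],[0,0,0],1],[[-37,-27,0],[0,0,0],1],[[-37,-27,0],[0,0,0],1],[[0,0,4],[0,0,-6.5],-0.5],[[0,0,0],[0,0,0],-0.5]])

```text
time_s: 2.15
tool_pos: [538.2, -16.3, 299.0]
tcp_rot: [0.097, 0.995, -0.0, -0.001]
ft_force: [1.4, -0.3, 1.0]
finger_gap: 0.605
```

```bash
python3 - <<'E'
from h import *
to(540,-15,300,79)
w=shot('wrist','w1')
for nm,lo,hi,am in(('orange',(5,150,120),(16,255,255),60),('red',(0,170,100),(4,255,255),20)):
    for c,s,m in blobs(w,lo,hi,am): print(nm,c.round(1),s,plane(w,*c,75).round(1))
E
```

```text
shift [-1.6  1.6 -1. ] rows 0.0 turn z -0.1 cur [538.2 -16.3 299. ] 78.9 tilt 0.1 F [ 1.4 -0.3  1. ] gap 0.605 t 2.15
orange [281.  128.3] [222 126 120   5 387] [484.   -3.6  75. ]
orange [336.4 194. ] [316 131  26 124 379] [549.6  33.9  75. ]
orange [222.9 185.8] [219 133   9 112 318] [522.7 -63.4  75. ]
orange [280.5 198.5] [274 170  14  60 676] [544.  -15.7  75. ]
red [277.8 255.5] [272 246  13  20 206] [598.1 -28.9  75. ]
red [327.9 369.2] [321 365  15   9  93] [736.6  -2.3  75. ]
```

View pics/w1.png

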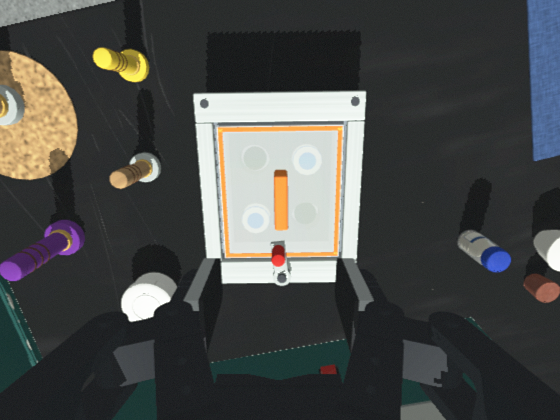

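The wrist view shows the pane with the handle at (281,199), the knob at (278,256) and the pivot at (282,278). Capsules are likely at (307,160) and (256,219). The sockets at (254,157) and (305,212) look empty.

```bash
python3 - <<'E'
from h import *
w=load('w1')
c=[plane(w,*p,56)[:2] for p in((194,94),(366,91.5))]; d=c[1]-c[0]; print(c,'len',np.linalg.norm(d),'yaw',np.degrees(np.arctan2(d[1],d[0]))-90)
print('pivot',plane(w,281.5,278,64).round(1))
b=[x for x in blobs(w,(5,150,120),(16,255,255),60) if x[1][4]>600][0][2]
p=np.argwhere(b)[:,::-1]; top=[plane(w,*q,85)[:2] for q in p]; r_=cv2.minAreaRect(np.array(top,np.float32)); print('handle',r_)
print([plane(w,*p,55).round(1) for p in((219.5,128),(342,127),(340,256),(222,257))])
rd=[x for x in blobs(w,(0,170,100),(4,255,255),150)][0][2]; v=np.argwhere(rd); print(v[:,0].min(),v[:,0].max())
print('knobtop',plane(w,278,262,87).round(1))
E
```

```text
[array([441.98359719, -72.47144426]), array([468.88504643,  74.78392799])] len 149.69246015190106 yaw -10.352953107059761
pivot [627.9 -31.   64. ]
handle ((542.8571166992188, -15.674324989318848), (10.673908233642578, 53.13363265991211), 80.28307342529297)
[array([474.4, -57.9,  55. ]), array([494.8,  50.3,  55. ]), array([619.8,  30.6,  55. ]), array([598. , -86.1,  55. ])]
246 265
knobtop [599.1 -28.8  87. ]
```

```bash
python3 - <<'E'
from h import *
to(598.8,-27.8,139,82)
E
```

```text
shift [-6.210e+01  1.000e-01  1.604e+02] rows 2.7 turn z -3.2 cur [538.  -15.9 299.5] 78.8 tilt 0.06 F [-0.1 -0.4 -0.3] gap 0.513 t 2.2
```

>>> carry_out(rows=[[[-31,0,0],[0,0,-3],-0.4],[[-31,0,20],[0,0,0],-0.4],[[0,0,40],[0,0,0],-0.4],[[0,0,40],[0,0,0],-0.4],[[0,0,40],[0,0,0],-0.4],[[0,0,20],[0,0,0],-0.4],[[0,0,0],[0,0,0],-0.4]])

```text
time_s: 3.08
tool_pos: [598.1, -25.3, 138.5]
tcp_rot: [0.07, 0.998, -0.0, -0.002]
ft_force: [0.1, -0.0, -0.1]
finger_gap: 0.3
```

```bash
python3 - <<'E'
from h import *
to(598.8,-27.8,139,82)
w=shot('wrist','w2')
E
```

```text
shift [-1.1 -2.4 -0.5] rows 0.0 turn z -0.0 cur [598.1 -25.3 138.5] 82.0 tilt 0.19 F [ 0.1 -0.  -0.1] gap 0.3 t 3.075
```

View pics/w2.png

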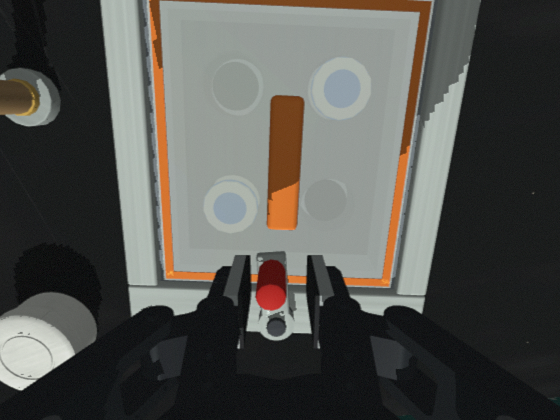

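The knob at (271,285) is between the fingers, and capsules show at (342,88) and (230,207). I'll grip the knob and swing it along the arc.

>>> carry_out(rows=[[[0,0,0],[0,0,0],-1],[[0,0,0],[0,0,0],-1],[[0,0,0],[0,0,0],-1],[[0,0,0],[0,0,0],-1],[[-0.5,-5.2,0],[0,0,-10],-1],[[-0.5,-5.2,0],[0,0,-10],-1],[[-0.5,-5.2,0],[0,0,-10],-1],[[-0.5,-5.2,0],[0,0,-10],-1],[[-0.5,-5.2,0],[0,0,-10],-1],[[-0.5,-5.2,0],[0,0,-10],-1],[[-0.5,-5.2,0],[0,0,-10],-1],[[-0.5,-5.2,0],[0,0,-10],-1],[[-0.2,-2.6,0],[0,0,-5],-1],[[0,0,0],[0,0,0],-1]], newtons=20)

```text
time_s: 4.88
tool_pos: [622.5, -58.9, 141.1]
tcp_rot: [-0.623, 0.782, 0.0, 0.0]
ft_force: [-5.1, 0.3, 6.5]
finger_gap: 0.14
```

```bash
python3 - <<'E'
from h import *
to(625,-61,139,167)
E
```

```text
shift [ 1.5 -3.   2.1] rows 0.0 turn z 0.0 cur [622.5 -58.9 141.1] 167.0 tilt 0.05 F [-5.1  0.3  6.5] gap 0.14 t 4.875
```

>>> carry_out(rows=[[[0,0,0],[0,0,0],-0.4],[[0,0,0],[0,0,0],-0.4],[[0,0,0],[0,0,0],-0.4],[[0,0,-30],[0,0,0],-0.4],[[0,0,-40],[0,0,0],-0.4],[[0,0,-20],[0,0,10],-0.4],[[0,0,0],[0,0,10.7],-0.4],[[0,0,0],[0,0,10.7],-0.4],[[0,0,0],[0,0,10.7],-0.4],[[0,0,0],[0,0,10.7],-0.4],[[0,0,0],[0,0,10.7],-0.4],[[0,0,0],[0,0,10.7],-0.4],[[0,0,0],[0,0,10.7],-0.4],[[0,0,0],[0,0,2.5],-0.4],[[0,0,0],[0,0,0],-0.4]])

```text
time_s: 6.75
tool_pos: [622.6, -59.2, 229.7]
tcp_rot: [0.091, 0.996, 0.0, -0.0]
ft_force: [0.3, -0.1, 0.0]
finger_gap: 0.301
```

```bash
python3 - <<'E'
from h import *
to(546,-15.8,125,79.65)
w=shot('wrist','w3')
for nm,lo,hi,am in(('orange',(5,150,60),(16,255,255),60),('red',(0,170,80),(4,255,255),20)):
    for c,s,m in blobs(w,lo,hi,am): print(nm,c.round(1),s,plane(w,*c,80).round(1))
E
```

```text
shift [ 83.2  28.8 104.7] rows 1.7 turn z -0.0 cur [622.6 -59.2 229.7] 79.6 tilt 0.01 F [ 0.3 -0.1  0. ] gap 0.301 t 6.75
orange [367.  124.8] [ 242    0  170  182 1417] [571.2   6.6  80. ]
orange [241.4 105.8] [237  23   9 155 609] [545.8 -68.5  80. ]
orange [324.6  86.4] [ 313   44   25   87 1885] [543.9 -16.4  80. ]
red [276.7 217.6] [267 204  20  27 388] [621.4 -60.3  80. ]
```

View pics/w3.png

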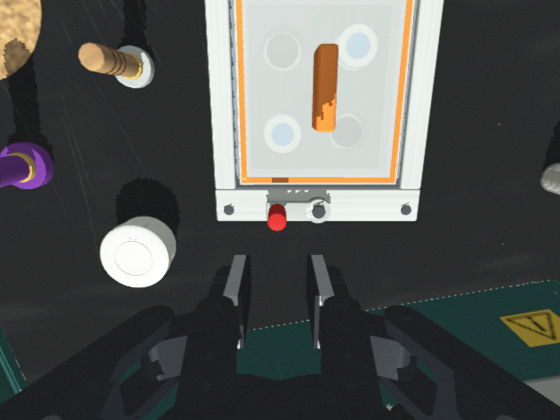

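The tab is aside, with the knob at (277,217) and the pivot at (319,210). Next I'll grasp the handle.

>>> carry_out(rows=[[[42,14,0],[0,0,0],0],[[41,14,0],[0,0,0],0],[[0,0,40],[0,0,0],0],[[0,0,40],[0,0,0],0],[[0,0,16],[0,0,0],0],[[0,0,0],[0,0,0],-1],[[0,0,0],[0,0,0],-1],[[0,0,0],[0,0,0],-1],[[0,0,0],[0,0,0],-1],[[0,0,0],[0,0,0],-1]], newtons=40)

```text
time_s: 8.05
tool_pos: [546.8, -16.7, 135.2]
tcp_rot: [0.091, 0.996, 0.0, 0.001]
ft_force: [-0.3, 0.2, 6.5]
finger_gap: 0.132
```

```bash
python3 - <<'E'
from h import *
to(546,-15.8,133,79.65)
E
```

```text
shift [1.  0.7 2.2] rows 0.0 turn z -0.1 cur [546.8 -16.7 135.2] 79.6 tilt 0.14 F [-0.3  0.2  6.5] gap 0.132 t 8.05
```

>>> carry_out(rows=[[[0,0,-10],[0,0,0],-1],[[0,0,-20],[0,0,0],-1],[[0,0,-30],[0,0,0],-1],[[0,0,-20],[0,0,0],-1],[[0,0,0],[0,0,0],-1]])

```text
time_s: 8.68
tool_pos: [546.7, -16.6, 215.6]
tcp_rot: [0.091, 0.996, 0.0, 0.001]
ft_force: [1.0, 0.2, -0.5]
finger_gap: 0.13
```

```bash
python3 - <<'E'
from h import *
to(485,331,215,90)
E
```

```text
shift [123.5 330.7   0.4] rows 5.5 turn z -10.4 cur [546.7 -16.6 215.6] 79.6 tilt 0.17 F [ 1.   0.2 -0.5] gap 0.13 t 8.675
```

>>> carry_out(rows=[[[6,16,0],[0,0,0],-1],[[12,33,0],[0,0,0],-1],[[12.5,33,0],[0,0,0],-1],[[12.5,33,0],[0,0,0],-1],[[12.5,33,0],[0,0,0],-1],[[12.5,33,0],[0,0,0],-1],[[12.5,33,0],[0,0,0],-1],[[12.5,33,0],[0,0,0],-1],[[12.5,33,0],[0,0,0],-1],[[12,33,0],[0,0,0],-1],[[6,17,0],[0,0,-5],-1],[[0,0,0],[0,0,-5.4],-1],[[0,0,0],[0,0,0],-1]])

```text
time_s: 10.3
tool_pos: [482.9, 331.0, 212.4]
tcp_rot: [0.0, 1.0, -0.001, -0.001]
ft_force: [0.9, 0.1, -1.3]
finger_gap: 0.132
```

```bash
python3 - <<'E'
from h import *
to(485,331,88,90)
w=shot('wrist','w4')
E
```

```text
shift [ -2.3   0.2 124.4] rows 2.1 turn z -0.0 cur [482.9 331.  212.4] 90.0 tilt 0.15 F [ 0.9  0.1 -1.3] gap 0.132 t 10.3
```

View pics/w4.png

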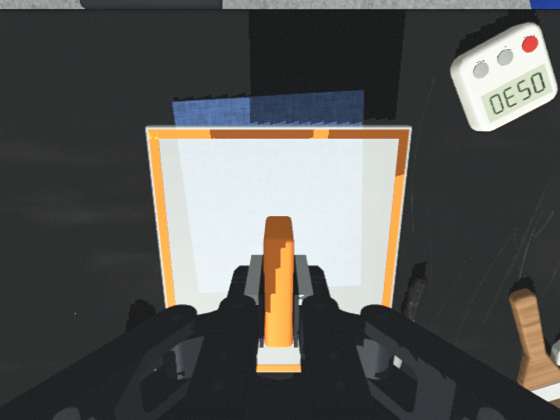

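The pane is held level over the blue mat, so I'll lower it.

>>> carry_out(rows=[[[0,0,40],[0,0,0],-1],[[0,0,40],[0,0,0],-1],[[0,0,25],[0,0,0],-1],[[0,0,10],[0,0,0],-1],[[0,0,6],[0,0,0],-1],[[0,0,3],[0,0,0],-1],[[0,0,0],[0,0,0],-1],[[0,0,0],[0,0,0],-1]])

```text
time_s: 11.35
tool_pos: [484.5, 330.5, 90.6]
tcp_rot: [0.0, 1.0, 0.0, 0.0]
ft_force: [0.4, -0.4, -1.3]
finger_gap: 0.134
```

```bash
python3 - <<'E'
from h import *
to(485,331,88,90)
E
```

```text
shift [-0.5  0.5  2.6] rows 0.0 turn z -0.0 cur [484.5 330.5  90.6] 90.0 tilt 0.07 F [ 0.4 -0.4 -1.3] gap 0.134 t 11.35
```

>>> carry_out(rows=[[[0,0,1.5],[0,0,0],-1],[[0,0,1],[0,0,0],-1],[[0,0,0.5],[0,0,0],-1],[[0,0,0],[0,0,0],-1]])

```text
time_s: 11.85
tool_pos: [484.4, 330.4, 88.2]
tcp_rot: [0.0, 1.0, 0.0, 0.0]
ft_force: [-2.9, -1.2, 7.1]
finger_gap: 0.13
```

>>> carry_out(rows=[[[0,0,0],[0,0,0],0.2],[[0,0,0],[0,0,0],0.2],[[0,0,0],[0,0,0],0.2],[[0,0,0],[0,0,0],0.2],[[0,0,-20],[0,0,0],0.2],[[0,0,-50],[0,0,0],0.2],[[0,0,-50],[0,0,0],0.2],[[0,0,-50],[0,0,0],0.2],[[4,-47,0],[0,0,0],1],[[4,-47,0],[0,0,0],1],[[4,-47,0],[0,0,0],1],[[4,-47,0],[0,0,0],1],[[4,-47,0],[0,0,0],1],[[4,-47,0],[0,0,0],1],[[4,-47,0],[0,0,0],1],[[4,-47,0],[0,0,0],1],[[4,-47,0],[0,0,0],1],[[4,-47,0],[0,0,0],1],[[4,-47,0],[0,0,0],1],[[4,-47,0],[0,0,0],1]])

```text
time_s: 14.35
tool_pos: [435.7, -235.3, 257.0]
tcp_rot: [0.0, 1.0, -0.0, 0.0]
ft_force: [1.6, 0.8, -0.1]
finger_gap: 1.002
```

>>> carry_out(rows=[[[0,-45,0],[0,0,0],1],[[0,0,0],[0,0,0],1]])

```text
time_s: 14.6
tool_pos: [435.7, -281.2, 256.4]
tcp_rot: [0.002, 1.0, -0.0, -0.0]
ft_force: [0.7, 0.4, -0.1]
finger_gap: 0.999
```

```bash
python3 - <<'E'
from h import *
to(405,-283,106,90)
w=shot('wrist','w5'); shot('side','d5'); shot('scene','s5')
A=cv2.imread('pics/w5.png');B=cv2.imread('pics/d5.png')
cv2.imwrite('pics/c5.png',cv2.resize(np.hstack([A,B]),(800,300)))
E
```

```text
shift [ 30.7  -1.9 150.4] rows 2.5 turn z -0.2 cur [ 435.7 -281.2  256.4] 89.8 tilt 0.02 F [ 0.7  0.4 -0.1] gap 0.999 t 14.6
```

View pics/c5.png

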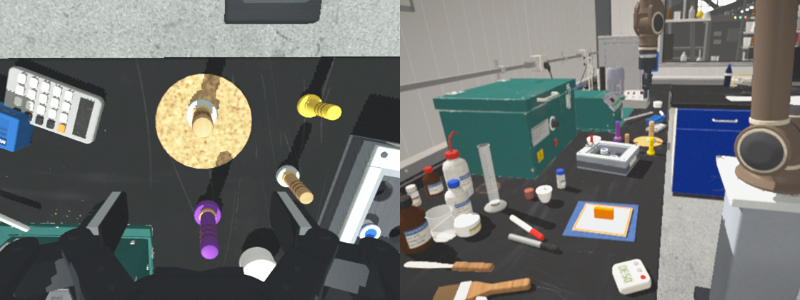

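The pane lies on the blue mat, and the pusher stands on the cork at about (283,157) in the full wrist picture. Next I'll measure the pusher and the cork.

```bash
python3 - <<'E'
from h import *
w=load('w5'); 
i=cv2.cvtColor(w['img'],cv2.COLOR_RGB2BGR)[90:250,205:365]; cv2.imwrite('pics/c6.png',cv2.resize(i,None,fx=3.7,fy=3.7,interpolation=cv2.INTER_CUBIC))
c=max(blobs(w,(8,40,60),(24,190,255),1500,(205,90,365,250)),key=lambda x:x[1][4])
h=cv2.convexHull(np.argwhere(c[2])[:,::-1].astype(np.float32))[:,0]
q=np.array([plane(w,*p,2)[:2] for p in h],np.float32); print('cork',cv2.minEnclosingCircle(q),cv2.fitEllipse(q))
E
```

```text
cork ((424.8231201171875, -275.3336181640625), 65.89576721191406) ((424.71331787109375, -275.3191223144531), (130.8325653076172, 131.32119750976562), 8.297768592834473)
```

View pics/c6.png

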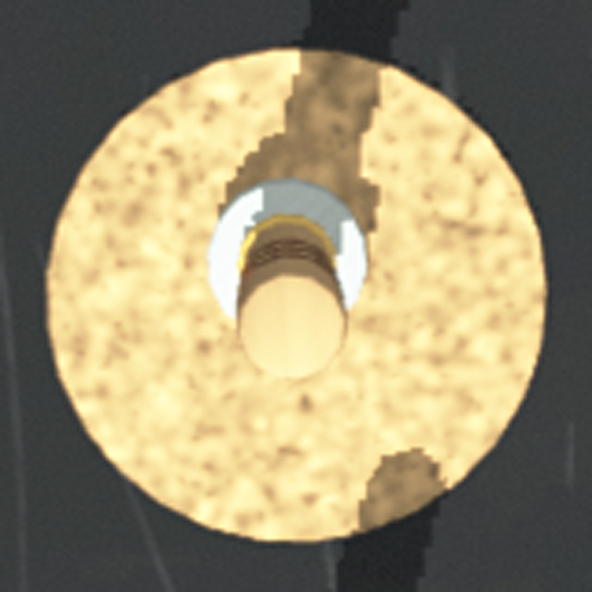

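In the crop the handle's top is centred at (292,325) and the foot's top at (288,259).

```bash
python3 - <<'E'
from h import *
w=load('w5')
print(plane(w,205+292/3.7,90+325/3.7,92).round(1),plane(w,205+288/3.7,90+259/3.7,14).round(1), plane(w,205+208/3.7,90+259/3.7,14).round(1),plane(w,205+368/3.7,90+259/3.7,14).round(1))
to(412,-278,106,90)
E
```

```text
[ 410.2 -277.4   92. ] [ 410.1 -277.1   14. ] [ 410. -297.   14.] [ 410.1 -257.3   14. ]
shift [ 23.8   0.2 150.8] rows 2.5 turn z -0.0 cur [ 435.8 -278.3  256.7] 90.0 tilt 0.04 F [-0.1  0.9  1. ] gap 1.002 t 14.75
```

>>> carry_out(rows=[[[12.5,0,0],[0,0,0],1],[[13,0.5,0],[0,0,0],0.5],[[0,0,40],[0,0,0],0.3],[[0,0,40],[0,0,0],0.3],[[0,0,40],[0,0,0],0.3],[[0,0,20],[0,0,0],0.3],[[0,0,10],[0,0,0],0.3],[[0,0,0],[0,0,0],-1],[[0,0,0],[0,0,0],-1],[[0,0,0],[0,0,0],-1],[[0,0,0],[0,0,0],-1],[[0,0,0],[0,0,0],-1]], newtons=60)

```text
time_s: 16.25
tool_pos: [411.0, -278.5, 108.0]
tcp_rot: [0.0, 1.0, -0.0, 0.001]
ft_force: [-0.8, 1.4, 5.8]
finger_gap: 0.242
```

```bash
python3 - <<'E'
from h import *
to(410.1,-277.3,106,90)
E
```

```text
shift [0.9 1.2 2. ] rows 0.0 turn z -0.0 cur [ 411.  -278.5  108. ] 90.0 tilt 0.1 F [-0.8  1.4  5.8] gap 0.242 t 16.25
```

>>> carry_out(rows=[[[0,0,-15],[0,0,0],-1],[[0,0,-40],[0,0,0],-1],[[0,0,-40],[0,0,0],-1],[[0,0,-40],[0,0,0],-1],[[-6,17,0],[0,0,0],-1],[[-12,34,0],[0,0,0],-1],[[-12,34,0],[0,0,0],-1],[[-12,34,0],[0,0,0],-1],[[-12,34,0],[0,0,0],-1],[[-12,34,0],[0,0,0],-1],[[-12,34,0],[0,0,0],-1],[[-6,17,0],[0,0,5],-1],[[0,0,0],[0,0,5.3],-1],[[0,0,0],[0,0,0],-1]])

```text
time_s: 18.0
tool_pos: [494.1, -39.4, 241.2]
tcp_rot: [0.089, 0.996, 0.0, -0.001]
ft_force: [0.7, 0.4, -1.8]
finger_gap: 0.242
```

```bash
python3 - <<'E'
from h import *
to(522,15,180,79.65)
w=shot('wrist','w7')
for p in ((-30,26),(30,-26),(-30,-26),(30,26)):
    c=np.array([546.5,-15.9])+Ro.from_euler('z',-10.35,degrees=True).as_matrix()[:2,:2]@p
    print(p,c.round(1),proj(w,[*c,41]).round(),proj(w,[*c,33]).round())
E
```

```text
shift [-17.9  58.5  61.1] rows 1.0 turn z 0.1 cur [494.1 -39.4 241.2] 79.8 tilt 0.09 F [ 0.7  0.4 -1.8] gap 0.242 t 18.0
(-30, 26) [521.7  15.1] [348. 220.] [347. 217.]
(30, -26) [571.3 -46.9] [286. 283.] [286. 279.]
(-30, -26) [512.3 -36.1] [286. 219.] [286. 216.]
(30, 26) [580.7   4.3] [344. 284.] [343. 279.]
```

View pics/w7.png

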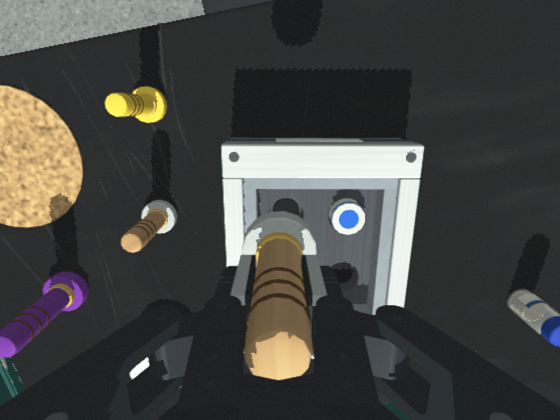

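The capsule at (348,218) is where I predicted. The sockets at (287,207) and (343,270) are empty. Now I'll press capsule A.

>>> carry_out(rows=[[[-9,29,0],[0,0,0],-1],[[-9,29.5,0],[0,0,0],-1],[[0,0,30],[0,0,0],-1],[[0,0,30],[0,0,0],-1],[[0,0,20],[0,0,0],-1],[[0,0,8],[0,0,0],-1],[[0,0,0],[0,0,0],-1]])

```text
time_s: 18.92
tool_pos: [522.5, 14.0, 153.7]
tcp_rot: [0.09, 0.996, -0.0, -0.0]
ft_force: [0.2, 0.1, -1.0]
finger_gap: 0.242
```

```bash
python3 - <<'E'
from h import *
to(522,15,139,79.65)
E
```

```text
shift [ 0.7  0.9 14.7] rows 0.2 turn z 0.0 cur [522.5  14.  153.7] 79.7 tilt 0.05 F [ 0.2  0.1 -1. ] gap 0.242 t 18.925
```

>>> carry_out(rows=[[[0,1,4],[0,0,0],-1],[[0,0,3],[0,0,0],-1],[[0,0,2],[0,0,0],-1],[[0,0,2],[0,0,0],-1],[[0,0,2],[0,0,0],-1],[[0,0,1],[0,0,0],-1],[[0,0,0],[0,0,0],-1]])

```text
time_s: 19.8
tool_pos: [523.4, 15.1, 140.8]
tcp_rot: [0.09, 0.996, 0.0, 0.001]
ft_force: [-1.6, -0.4, 4.9]
finger_gap: 0.241
```

>>> carry_out(rows=[[[0,0,1],[0,0,0],-1],[[0,0,1],[0,0,0],-1],[[0,0,1],[0,0,0],-1],[[0,0,0],[0,0,0],-1]])

```text
time_s: 20.3
tool_pos: [523.6, 15.1, 138.8]
tcp_rot: [0.09, 0.996, 0.0, 0.001]
ft_force: [-3.6, -0.5, 12.0]
finger_gap: 0.241
```

>>> carry_out(rows=[[[0,0,1],[0,0,0],-1],[[0,0,1],[0,0,0],-1],[[0,0,1],[0,0,0],-1],[[0,0,0],[0,0,0],-1]])

```text
time_s: 20.8
tool_pos: [524.4, 15.3, 138.4]
tcp_rot: [0.09, 0.996, 0.001, 0.003]
ft_force: [-7.4, 0.4, 29.1]
finger_gap: 0.24
```

>>> carry_out(rows=[[[0,0,-8],[0,0,0],-1],[[0,0,-20],[0,0,0],-1],[[0,0,-20],[0,0,0],-1],[[-20,-17,0],[0,0,0],-1],[[-20,-17,0],[0,0,0],-1],[[-20,-18,0],[0,0,0],-1],[[0,0,0],[0,0,0],-1]])

```text
time_s: 21.68
tool_pos: [573.3, -47.9, 181.0]
tcp_rot: [0.091, 0.996, -0.0, -0.0]
ft_force: [0.6, -0.2, -2.1]
finger_gap: 0.24
```

```bash
python3 - <<'E'
from h import *
to(572,-47.5,151,79.65)
w=shot('wrist','w8')
i=w['img'][150:420,:]
cv2.imwrite('pics/w8v.png',cv2.cvtColor(w['img'],cv2.COLOR_RGB2BGR))
E
```

```text
shift [ 1.3  0.2 30. ] rows 0.5 turn z -0.1 cur [573.3 -47.9 181. ] 79.6 tilt 0.05 F [ 0.6 -0.2 -2.1] gap 0.24 t 21.675
```

View pics/w8v.png

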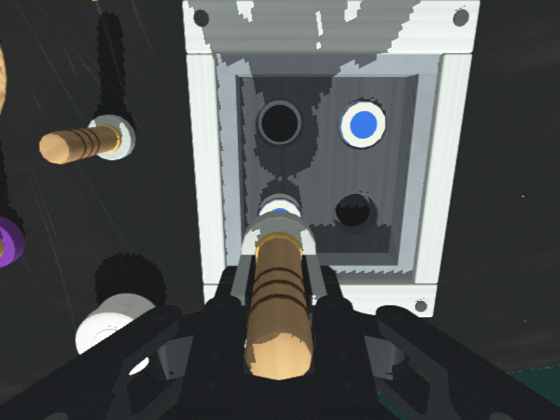

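Capsule A at (362,124) sits low, and the foot is over capsule B at (279,210). Now I'll press B.

>>> carry_out(rows=[[[1,0,15],[0,0,0],-1],[[0,0,13],[0,0,0],-1],[[0,0,3],[0,0,0],-1],[[0,0,2],[0,0,0],-1],[[0,0,2],[0,0,0],-1],[[0,0,2],[0,0,0],-1],[[0,0,2],[0,0,0],-1],[[0,0,2],[0,0,0],-1],[[0,0,1],[0,0,0],-1],[[0,0,1],[0,0,0],-1],[[0,0,1],[0,0,0],-1],[[0,0,1],[0,0,0],-1],[[0,0,0],[0,0,0],-1]])

```text
time_s: 23.35
tool_pos: [572.2, -46.6, 138.7]
tcp_rot: [0.09, 0.996, 0.0, 0.001]
ft_force: [-1.9, 1.3, 8.6]
finger_gap: 0.24
```

>>> carry_out(rows=[[[0,0,1],[0,0,0],-1],[[0,0,1],[0,0,0],-1],[[0,0,1],[0,0,0],-1],[[0,0,0.5],[0,0,0],-1],[[0,0,0],[0,0,0],-1]])

```text
time_s: 23.98
tool_pos: [572.9, -46.9, 138.4]
tcp_rot: [0.09, 0.996, -0.0, 0.003]
ft_force: [-7.5, 0.1, 26.7]
finger_gap: 0.243
```

>>> carry_out(rows=[[[0,0,-8],[0,0,0],-1],[[0,0,-30],[0,0,0],-1],[[0,0,-35],[0,0,0],-1],[[0,0,-30],[0,0,0],-1],[[6,-15,0],[0,0,0],-1],[[13,-31,0],[0,0,0],-1],[[13,-31.5,0],[0,0,0],-1],[[13,-31.5,0],[0,0,0],-1],[[13,-31.5,0],[0,0,0],-1],[[13,-31.5,0],[0,0,0],-1],[[13,-31.5,0],[0,0,0],-1],[[13,-31.5,0],[0,0,0],-1],[[7,-16,0],[0,0,0],-1],[[0,0,0],[0,0,0],-1]])

```text
time_s: 25.72
tool_pos: [423.4, -275.6, 235.5]
tcp_rot: [0.091, 0.996, 0.0, -0.001]
ft_force: [1.0, 1.1, -1.4]
finger_gap: 0.242
```

```bash
python3 - <<'E'
from h import *
to(425,-275,108,79.65)
E
```

```text
shift [ -1.6   0.8 127.5] rows 2.1 turn z -0.1 cur [ 423.4 -275.6  235.5] 79.6 tilt 0.08 F [ 1.   1.1 -1.4] gap 0.242 t 25.725
```

>>> carry_out(rows=[[[0,0,35],[0,0,0],-1],[[0,0,40],[0,0,0],-1],[[0,0,30],[0,0,0],-1],[[0,0,15],[0,0,0],-1],[[0,0,5],[0,0,0],-1],[[0,0,1.5],[0,0,0],-1],[[0,0,1],[0,0,0],-1],[[0,0,0],[0,0,0],-1]])

```text
time_s: 26.72
tool_pos: [424.8, -275.2, 109.6]
tcp_rot: [0.09, 0.996, -0.0, 0.001]
ft_force: [0.4, -0.0, -2.3]
finger_gap: 0.238
```

>>> carry_out(rows=[[[0,0,1],[0,0,0],-1],[[0,0,1],[0,0,0],-1],[[0,0,0.5],[0,0,0],-1],[[0,0,0],[0,0,0],-1]])

```text
time_s: 27.22
tool_pos: [424.6, -275.1, 107.9]
tcp_rot: [0.09, 0.996, -0.0, 0.001]
ft_force: [-3.4, 1.6, 9.4]
finger_gap: 0.243
```

>>> carry_out(rows=[[[0,0,0],[0,0,0],0.2],[[0,0,0],[0,0,0],0.2],[[0,0,0],[0,0,0],0.2],[[0,0,-15],[0,0,0],0.3],[[0,0,-40],[0,0,0],0.3],[[0,0,-50],[0,0,0],0.3],[[0,0,-50],[0,0,0],0.3],[[-6,15,0],[0,0,0],0.3],[[-12,33,0],[0,0,0],0.3],[[-12,33,0],[0,0,0],0.3],[[-12,33,0],[0,0,0],0.3],[[-12,33,0],[0,0,0],0.3],[[-12,33,0],[0,0,0],0.3],[[-12,33,0],[0,0,0],0.3],[[-12,33,0],[0,0,0],0.3],[[0,0,0],[0,0,0],0.3]])

```text
time_s: 29.22
tool_pos: [557.6, -46.9, 260.7]
tcp_rot: [0.088, 0.996, 0.0, -0.001]
ft_force: [-0.6, 0.7, 0.1]
finger_gap: 0.653
```

```bash
python3 - <<'E'
from h import *
to(484.5,330.5,257,90)
w=shot('wrist','w9')
E
```

```text
shift [138.3 358.7   3.9] rows 6.0 turn z -10.1 cur [557.6 -46.9 260.7] 79.9 tilt 0.06 F [-0.6  0.7  0.1] gap 0.653 t 29.225
```

View pics/w9.png

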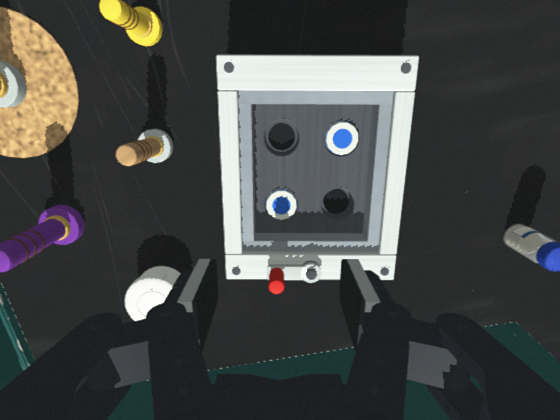

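Both capsules look low, at (342,138) and (281,205), and the tab is still aside. I'll fetch the pane.

>>> carry_out(rows=[[[7,18,0],[0,0,0],0.2],[[14,36,0],[0,0,0],0.2],[[14,36,0],[0,0,0],0.2],[[14,36,0],[0,0,0],0.2],[[14,36,0],[0,0,0],0.2],[[14,36,0],[0,0,0],0.2],[[14,36,0],[0,0,0],0.2],[[14,36,0],[0,0,0],0.2],[[14,36,0],[0,0,0],0.2],[[13,36,0],[0,0,0],0.2],[[6,17,0],[0,0,-5],0.2],[[0,0,0],[0,0,-5],0.2],[[0,0,0],[0,0,0],0.2]])

```text
time_s: 30.9
tool_pos: [485.0, 328.8, 261.5]
tcp_rot: [0.003, 1.0, -0.0, -0.0]
ft_force: [-0.7, -0.5, -0.3]
finger_gap: 0.601
```

```bash
python3 - <<'E'
from h import *
to(484.5,330.5,88.5,90)
a=load('w9')
for p,u in (((521.7,15.1),(342,138)),((571.3,-46.9),(281,205))): print([proj(a,[*p,z]).round(1) for z in (33,41)],u)
w=shot('wrist','w10')
for c,s,m in blobs(w,(5,150,60),(16,255,255),300):
    q=np.array([plane(w,x,y,38)[:2] for y,x in np.argwhere(m)],np.float32); print(c.round(),s,cv2.minAreaRect(q))
E
```

```text
shift [  0.4   1.8 173. ] rows 2.9 turn z -0.4 cur [485.  328.8 261.5] 89.6 tilt 0.02 F [-0.7 -0.5 -0.3] gap 0.601 t 30.9
[array([342.2, 139. ]), array([343.9, 139.9])] (342, 138)
[array([281.1, 205.6]), array([281.2, 208.2])] (281, 205)
```

```bash
python3 - <<'E'
from h import *
w=load('w10')
for c,s,m in blobs(w,(3,120,50),(20,255,255),100):
    q=np.array([plane(w,x,y,33)[:2] for y,x in np.argwhere(m)],np.float32); print(c.round(),s,cv2.minAreaRect(q))
E
```

```text
[281. 173.] [ 219  115  122  129 1527] ((477.4849853515625, 330.05352783203125), (102.65599822998047, 116.78284454345703), 89.95111083984375)
[280. 187.] [274 159  13  57 725] ((482.02508544921875, 330.0201110839844), (51.72389602661133, 10.983592987060547), 0.0027401139959692955)
[494. 301.] [483 262  26  82 424] ((602.7457275390625, 548.5797729492188), (94.3595962524414, 21.130414962768555), 16.674606323242188)
```

View pics/w10.png

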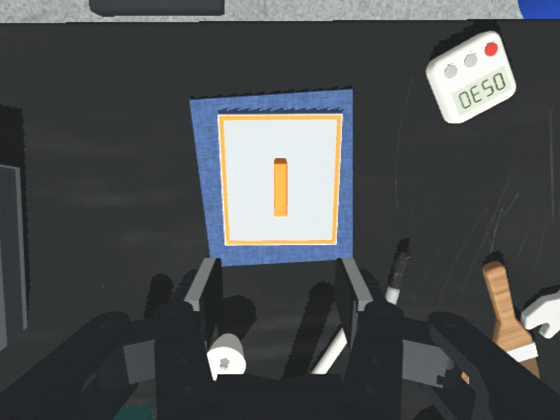

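The pane lies square on the mat, with its handle at (280,187), where I left it.

>>> carry_out(rows=[[[0.5,1.7,40],[0,0,-0.4],0.1],[[0,0,50],[0,0,0],0.1],[[0,0,50],[0,0,0],0.1],[[0,0,25],[0,0,0],0.1],[[0,0,7],[0,0,0],0.1],[[0,0,0],[0,0,0],0.1],[[0,0,0],[0,0,0],-1],[[0,0,0],[0,0,0],-1],[[0,0,0],[0,0,0],-1],[[0,0,0],[0,0,0],-1],[[0,0,0],[0,0,0],-1]], newtons=40)

```text
time_s: 32.33
tool_pos: [485.8, 331.1, 90.9]
tcp_rot: [-0.001, 1.0, 0.001, 0.001]
ft_force: [0.0, 1.0, 5.9]
finger_gap: 0.134
```

```bash
python3 - <<'E'
from h import *
to(484.5,330.5,88.5,90)
E
```

```text
shift [ 1.3 -0.6  2.4] rows 0.0 turn z 0.1 cur [485.8 331.1  90.9] 90.1 tilt 0.15 F [0.  1.  5.9] gap 0.134 t 32.325
```

>>> carry_out(rows=[[[0,0,-10],[0,0,0],-1],[[0,0,-35],[0,0,0],-1],[[0,0,-45],[0,0,0],-1],[[0,0,-40],[0,0,0],-1],[[-3,-17,0],[0,0,0],-1],[[-6,-35,0],[0,0,0],-1],[[-6,-35,0],[0,0,0],-1],[[-6,-35,0],[0,0,0],-1],[[-6,-35,0],[0,0,0],-1],[[-6,-35,0],[0,0,0],-1],[[-6,-35,0],[0,0,0],-1],[[-7,-35,0],[0,0,0],-1],[[-7,-35,0],[0,0,0],-1],[[-6,-34,0],[0,0,0],-1],[[-3,-17,0],[0,0,5],-1],[[0,0,0],[0,0,5.4],-1],[[0,0,0],[0,0,0],-1]])

```text
time_s: 34.45
tool_pos: [546.8, -18.1, 218.3]
tcp_rot: [0.09, 0.996, -0.0, -0.001]
ft_force: [0.2, 0.8, -2.8]
finger_gap: 0.132
```

```bash
python3 - <<'E'
from h import *
for i in range(3):
    to(548,-17,170,79.65); w=shot('wrist','w11')
E
```

```text
shift [-1.1  1.3 48.3] rows 0.8 turn z 0.0 cur [546.8 -18.1 218.3] 79.7 tilt 0.12 F [ 0.2  0.8 -2.8] gap 0.132 t 34.45
shift [-1.   0.9 48.5] rows 0.8 turn z 0.1 cur [546.9 -17.7 218.5] 79.8 tilt 0.1 F [-0.6  0.6 -2. ] gap 0.132 t 34.5
shift [-0.9  0.7 48.7] rows 0.8 turn z 0.1 cur [547.  -17.5 218.7] 79.8 tilt 0.07 F [ 0.2 -0.4 -0.6] gap 0.129 t 34.55
```

>>> carry_out(rows=[[[-0.8,0.6,30],[0,0,0],-1],[[0,0,30],[0,0,0],-1],[[0,0,8],[0,0,0],-1],[[0,0,0],[0,0,0],-1],[[0,0,0],[0,0,0],-1]])

```text
time_s: 35.22
tool_pos: [549.1, -16.8, 152.7]
tcp_rot: [0.09, 0.996, 0.0, 0.001]
ft_force: [-0.5, -0.1, -0.5]
finger_gap: 0.128
```

```bash
python3 - <<'E'
from h import *
to(548,-17,138,79.65); w=shot('wrist','w12')
E
```

```text
shift [ 1.1 -0.4 14.7] rows 0.2 turn z 0.1 cur [549.1 -16.8 152.7] 79.7 tilt 0.11 F [-0.5 -0.1 -0.5] gap 0.128 t 35.225
```

View pics/w12.png

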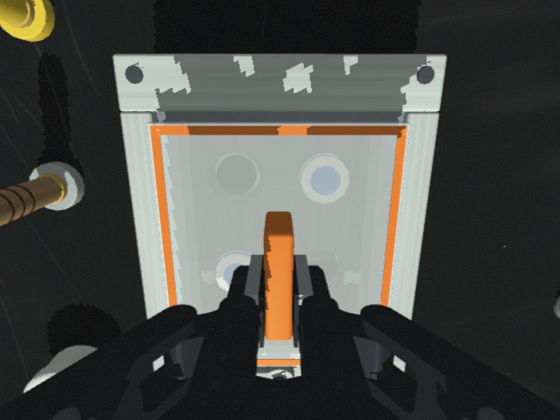

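```bash
python3 - <<'E'
from h import *
w=load('w12'); R=Ro.from_euler('z',10.35,degrees=True).as_matrix()[:2,:2]
for z,ps in((69.7,((151,125),(408,125))),(56,((113,55),(447,55)))): 
    for p in ps: print(z,(R@(plane(w,*p,z)[:2]-[546.5,-15.9])).round(1))
E
```

```text
69.7 [-63.3 -56.3]
69.7 [-63.4  55.9]
56 [-93. -75.]
56 [-93.2  75.1]
```

The pane's edge lies 1 to 1.5 mm too far in +x, and it is centred in y. I'll shift it 1 mm back and lower it.

>>> carry_out(rows=[[[1,0,4],[0,0,0],-1],[[0,0,4],[0,0,0],-1],[[0,0,3],[0,0,0],-1],[[0,0,2],[0,0,0],-1],[[0,0,1],[0,0,0],-1],[[0,0,1],[0,0,0],-1],[[0,0,0],[0,0,0],-1],[[0,0,0],[0,0,0],-1]])

```text
time_s: 36.28
tool_pos: [547.3, -16.7, 137.9]
tcp_rot: [0.09, 0.996, 0.0, 0.0]
ft_force: [-5.0, 0.8, 9.0]
finger_gap: 0.132
```

>>> carry_out(rows=[[[0,0,1],[0,0,0],-1],[[0,0,0.5],[0,0,0],-1],[[0,0,0],[0,0,0],-1],[[0,0,0],[0,0,0],-1]])

```text
time_s: 36.78
tool_pos: [547.2, -16.7, 137.8]
tcp_rot: [0.09, 0.996, 0.0, 0.001]
ft_force: [-8.6, -0.1, 20.5]
finger_gap: 0.128
```

>>> carry_out(rows=[[[0,0,-1.5],[0,0,0],0],[[0,0,0],[0,0,0],0],[[0,0,0],[0,0,0],0],[[0,0,0],[0,0,0],0],[[0,0,-15],[0,0,0],0],[[0,0,-40],[0,0,0],0],[[0,0,-40],[0,0,0],-0.3],[[-41,-14,0],[0,0,0],-0.3],[[-41,-14,0],[0,0,0],-0.3],[[0,0,0],[0,0,0],-0.3]])

```text
time_s: 38.02
tool_pos: [625.0, -60.2, 231.4]
tcp_rot: [0.091, 0.996, -0.0, 0.0]
ft_force: [-0.3, 0.4, -0.5]
finger_gap: 0.351
```

```bash
python3 - <<'E'
from h import *
to(622.5,-59.5,232,79.65); w=shot('wrist','w13')
for c,s,m in blobs(w,(0,170,80),(4,255,255),20): print(c,s,plane(w,*c,80))
E
```

```text
shift [ 2.6  0.2 -0.6] rows 0.0 turn z -0.1 cur [625.  -60.2 231.4] 79.6 tilt 0.04 F [-0.3  0.4 -0.5] gap 0.351 t 38.025
[277.40469974 213.20365535] [268 200  20  26 383] [621.39170907 -60.40553706  80.        ]
```

View pics/w13.png

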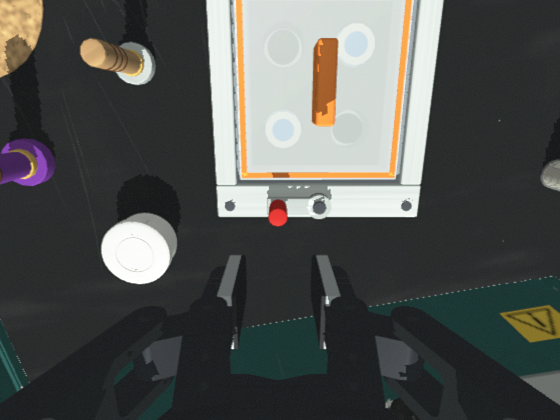

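The pane lies in its frame with even gaps, and the knob is unchanged at (277,213). Now I'll close the tab.

>>> carry_out(rows=[[[2.5,0.5,0],[0,0,-10.7],-0.4],[[0,0,0],[0,0,-10.7],-0.4],[[0,0,0],[0,0,-10.7],-0.4],[[0,0,0],[0,0,-10.7],-0.4],[[0,0,0],[0,0,-10.7],-0.4],[[0,0,0],[0,0,-10.7],-0.4],[[0,0,0],[0,0,-10.7],-0.4],[[0,0,0],[0,0,-10.7],-0.4],[[0,0,0],[0,0,-2],-0.4],[[0,0,0],[0,0,0],-0.4]])

```text
time_s: 39.33
tool_pos: [620.3, -57.7, 231.9]
tcp_rot: [-0.624, 0.782, -0.0, 0.0]
ft_force: [-0.5, -0.0, -0.5]
finger_gap: 0.302
```

```bash
python3 - <<'E'
from h import *
to(622.5,-59.3,140,167)
E
```

```text
shift [ 1.1 -2.5 91.9] rows 1.5 turn z 0.2 cur [620.3 -57.7 231.9] 167.2 tilt 0.01 F [-0.5 -0.  -0.5] gap 0.302 t 39.325
```

>>> carry_out(rows=[[[1,-2.5,40],[0,0,0],-0.4],[[0,0,35],[0,0,0],-0.4],[[0,0,16],[0,0,0],-0.4],[[0,0,0],[0,0,0],-1],[[0,0,0],[0,0,0],-1],[[0,0,0],[0,0,0],-1],[[0,0,0],[0,0,0],-1],[[-0.5,5.2,0],[0,0,10],-1],[[-0.5,5.2,0],[0,0,10],-1],[[-0.5,5.2,0],[0,0,10],-1],[[-0.5,5.2,0],[0,0,10],-1],[[-0.5,5.2,0],[0,0,10],-1],[[-0.5,5.2,0],[0,0,10],-1],[[-0.5,5.2,0],[0,0,10],-1],[[-0.5,5.2,0],[0,0,10],-1],[[-0.3,3.6,0],[0,0,7],-1],[[0,0,0],[0,0,0],-1]], newtons=20)

```text
time_s: 41.45
tool_pos: [599.2, -25.6, 139.3]
tcp_rot: [0.084, 0.996, -0.001, -0.002]
ft_force: [-3.0, -3.0, -21.2]
finger_gap: 0.138
```

```bash
python3 - <<'E'
from h import *
to(598.5,-26,140,80)
E
```

```text
shift [ 0.6 -0.5 -0.7] rows 0.0 turn z 0.3 cur [599.2 -25.6 139.3] 80.3 tilt 0.2 F [ -3.   -3.  -21.2] gap 0.138 t 41.45
```

>>> carry_out(rows=[[[0,0,0],[0,0,0],-0.4],[[0,0,0],[0,0,0],-0.4],[[0,0,0],[0,0,0],-0.4],[[0,0,0],[0,0,0],-0.4],[[0,0,-20],[0,0,0],-0.4],[[0,0,-45],[0,0,0],-0.4],[[0,0,-45],[0,0,0],-0.4],[[30,0,-40],[0,0,0],-0.4],[[30,0,-20],[0,0,0],-0.4],[[0,0,0],[0,0,0],-0.4],[[0,0,0],[0,0,0],-0.4]])

```text
time_s: 42.82
tool_pos: [541.5, -15.0, 310.2]
tcp_rot: [0.085, 0.996, 0.0, 0.0]
ft_force: [-0.1, -0.4, 0.2]
finger_gap: 0.301
```

```bash
python3 - <<'E'
from h import *
to(540,-15,300,80); w=shot('wrist','w14'); s=shot('scene','s14'); shot('side','d14')
for c,st,m in blobs(w,(0,170,80),(4,255,255),100): print(c,st,plane(w,*c,80))
A=cv2.imread('pics/w14.png');B=cv2.imread('pics/s14.png')[140:350,200:480]
cv2.imwrite('pics/c14.png',cv2.resize(np.hstack([A,cv2.resize(B,(560,420))]),(800,300)))
for c,st,m in blobs(w,(5,150,60),(16,255,255),60): print(st)
E
```

```text
shift [ 1.5 -0.3 10.2] rows 0.2 turn z 0.3 cur [541.5 -15.  310.2] 80.3 tilt 0.03 F [-0.1 -0.4  0.2] gap 0.301 t 42.825
[277.20207254 246.95854922] [271 237  13  20 193] [596.32963011 -25.59972289  80.        ]
[219 121 119 122 693]
[284 127  54 121 426]
[272 164  12  57 638]
```

View pics/c14.png

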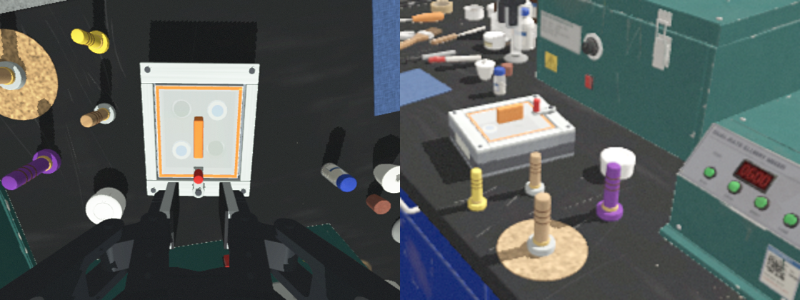

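```bash
python3 - <<'E'
from h import *
s=load('s14'); p=plane(s,298.7,312,10); print('pusher',p.round(),'from cork',np.hypot(p[0]-425,p[1]+275))
w=load('w14'); k=plane(w,277.2,247,80)[:2]-[628.2,-30.8]; print('tab rad',np.radians((np.degrees(np.arctan2(k[1],k[0]))-169.65+180)%360-180))
m=np.logical_or.reduce([x[2] for x in blobs(w,(5,150,60),(16,255,255),300) if x[1][2]>20])
q=np.array([plane(w,x,y,55)[:2] for y,x in np.argwhere(m)],np.float32); print('pane',cv2.minAreaRect(q))
r.hand_in(); print(r.state()['time_s'])
E
```

```text
pusher [ 421. -280.   10.] from cork 6.507415314877723
tab rad 0.018970050669864513
pane ((544.8860473632812, -16.582733154296875), (110.953369140625, 126.20584106445312), 79.68582916259766)
the job is handed in; nothing more can be done
the job is handed in; nothing more can be done
```

I did every step of the job in order and handed it in. No verdict came back, so the results below rest on my own last checks.

- **Tab and pane out:** I turned the tab aside to about 1.55 rad, lifted the pane out by its handle and laid it flat on the blue mat.
- **Capsules:** Only two capsules were in the cassette, and the other two sockets were empty. I pressed both with the large wooden pusher until they hit the hard stop, at about 29 N and 27 N. From above, both lay where capsules that are home should.
- **Pusher:** It stands upright on the cork mat, about 7 mm from the centre.
- **Pane back and tab closed:** The pane lies in its frame, about 2 mm from centre by its visible edges and square with the box. The tab is turned back over it at about 0.02 rad.
- **Bystanders:** In the last picture the vial, tin and crucible looked undisturbed. I did not measure their positions again.

No check failed. There was a brief 21 N upward pull on the tab knob as I closed it, and it went when I let go. The arm then stood clear of everything, at about 43 s of the 208 s allowed.

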